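Fill the empty cradles of the sloping pen rack

ROBOT

A 6-joint arm with a two-finger parallel gripper is mounted at the origin on the work surface. World frame = base frame: x ahead of the robot, y to its left, z up, the work surface at z = 0. Lengths are in m, angles in rad, forces in N, time in s.
With the tool pointing down it reaches from about 0.3 to 0.875 m from the base axis. Payload 6.4 kg.
Tool frame: the origin (TCP) lies midway between the tips of the shut fingers; the grasp point (between the pads) lies 19 mm behind it; z points along the fingers, y is the line along which they close (so a half turn about z gives the same grasp; the last joint's range is limited). The gripper opens to 85 mm and grips with 20 to 120 N. Pads are 22 mm wide; open, the fingers measure 114 mm over their backs; the gripper's body (76 mm by 85 mm) begins 54 mm behind the grasp point. The pads swing forward as they close: fully open they stand 13 mm farther back than shut.
Start: joints at [-1.491, 0.181, 1.607, -0, 1.354, -0.206], TCP at [0.162, -0.552, 0.231] pointing down, gripper open.
Joint ranges: [-2.99, 2.99], [-0.89, 2.07], [0.3, 2.58], [-1.14, 4.28], [0, 2.63], [-3.12, 3.12]. Speed limits (rad/s): [2.57, 2.57, 3.01, 3.14, 3.14, 3.14].

INTERFACE

Orientations are given as a unit quaternion [w, x, y, z].
In Python, from bench import ctrl gives the robot as it stands. The module is installed in compiled form; this text tells all that it offers.
- The arm moves only by the tool move_arm, never from a script. Its argument "plan" is one flat list of numbers, 6 for each row, row after row: the shift along the world's x, y, z in units of 50 mm (1.0 is 50 mm), then the turn, a rotation vector about the world's x, y, z in rad. A call has 1 to 10 rows; each row is the pose to reach, as a shift and turn from the pose commanded when the call began; what a row does not reach only later rows make up. A row lasts 1/8 s, in which the tool goes at most 62.5 mm and 10.7 degrees, less where a joint would pass 70% of its speed; a pose out of reach is approached as far as the arm can. A call with a gripper value outside its range is refused whole. "grip" is the finger opening in mm, from 0 to 85.4, set as the call begins (left out, the last holds). The fingers move at their own pace and stop on an object; the grip force is fixed at half the most. Time passes only in rows, so rows that repeat a pose let the fingers close. It gives the time, the measured TCP pose, the force, the opening and the grip force at its end, in the units of the state.
- ctrl.get_obs(): the state, without advancing time (a new reading comes with each control period).
- ctrl.camera(name): name is "side" or "top" or "wrist"; returns a dict with "pixels" (420x560x3 uint8, red, green, blue), "fx", "fy", "cx", "cy" (pixels), "origin" and "attitude" of the camera in the world. Camera axes: x right, y down, z forward; pixel columns grow to the right and rows downward; lengths in m; the calibration is good to about 2 mm. A picture is of the moment at which its call begins. There is no depth.
- ctrl.hand_in(): hands the job in; it is judged then, once.
The state is a dict: "time_s": time; "q": joint angles; "dq": joint speeds; "joint_efforts": joint torques, N m; "eef_pos": TCP position; "eef_rot": TCP orientation; "wrist_force": force on the tool from outside, world axes, zero at the start; "torque": the same for the moment, N m; "opening": opening from 0.0 (shut) to 1.0 (fully open); "grasp_force": force on a finger pad.
Only numpy, scipy, OpenCV 4.12 (cv2) and the standard library are available. Lean on these libraries where they do the work, as an engineer would, in place of code of your own. Each camera call takes 0.05 s, during which the arm holds its last target. There are 200 camera calls.

TASK

Find the two empty cradles on the sloping pen rack and lay the two spare pens from the blue mat into them, one in each, lying along the slope on both saddles (either end up). Set the pens down gently, without dropping them, and leave the pens already in the rack and the other things on the bench where they are.

Things in the scene. Friction and masses are not known exactly. Their poses are not given: they have to be found in the camera images.
- rack: Pen rack: dark wooden board 176 x 326 mm with a red face, sloping at 30 degrees; its low edge faces the robot (-x of the rack), its high edge is far (+x of the rack). Origin on the table under the board's middle; x horizontal towards the high edge, y along the row of cradles, z up. The red face is 56 mm above the table at the board's middle. Five cradles stand on it in a row, 68 mm apart.
- cradle_1_seat (a point): One of the five like aluminium cradles (numbers do not follow their order in the row; some hold a pen, some are empty). The point is where the middle of a seated pen's axis lies, 38 mm off the red face; x points up the 30-degree slope along the pen, y across the row, z square off the slope. Saddles and stop: see cradle_2.
- cradle_2_seat (a point): Another such cradle. In each, two saddles of bent 6 mm rod (90-degree V, 39 mm wide, tips 2 mm above the pen axis) carry the pen 45 mm either side of the point along x; the 82 mm gap between them is free down to the red face, for the fingers. A stop plate stands 78 mm down the slope from the point, its top 4 mm above the pen axis.
- cradle_3_seat (a point): Another such cradle, the same in all.
- cradle_4_seat (a point): Another such cradle, the same in all.
- cradle_5_seat (a point): Another such cradle, the same in all.
- pen_1: Fat eight-sided pen, black, 140 mm long, 18 mm across flats, 45 g. Origin at the middle of its axis; x along the axis towards the cap end (brass ring and clip). May stand in a cradle or lie flat on the 3 mm thick blue mat (axis then 12 mm above the table).
- pen_2: Fat eight-sided pen, blue, 140 mm long, 18 mm across flats, 45 g. Origin at the middle of its axis; x along the axis towards the cap end (brass ring and clip). May stand in a cradle or lie flat on the 3 mm thick blue mat (axis then 12 mm above the table).
- pen_3: Fat eight-sided pen, black with a red cap, 140 mm long, 18 mm across flats, 45 g. Origin at the middle of its axis; x along the axis towards the cap end (brass ring and clip). May stand in a cradle or lie flat on the 3 mm thick blue mat (axis then 12 mm above the table).
- pen_4: Fat eight-sided pen, orange, 140 mm long, 18 mm across flats, 45 g. Origin at the middle of its axis; x along the axis towards the cap end (brass ring and clip). May stand in a cradle or lie flat on the 3 mm thick blue mat (axis then 12 mm above the table).
- pen_5: Fat eight-sided pen, green, 140 mm long, 18 mm across flats, 45 g. Origin at the middle of its axis; x along the axis towards the cap end (brass ring and clip). May stand in a cradle or lie flat on the 3 mm thick blue mat (axis then 12 mm above the table).
- mat: Flat blue bench mat, 280 x 380 x 3 mm, fixed on the table; the spare pens lie on it. Origin under its centre.
- ink: Dark ink bottle, 64 mm across, 58 mm high; origin under its base. Bystander.
- loupe: Black eye loupe, 42 mm across, 42 mm high; origin under its base. Bystander.
- abrasive: Dark red abrasive block 90 x 60 x 20 mm; origin under its centre. Bystander.
- jar: Glass jar with grey cap, 84 mm across, 100 mm high; origin under its base. Bystander.
Mind the look-alikes: they are no part of the job. There is more than one size of the pen_5; the job needs the smaller. Leave any white look-alike of the pen_4 alone.

How it is judged:
At the end, for the whole second after the job is handed in: Each of the five cradles holds one pen: the pen's middle is within 6 mm of the seat point across the row and square off the slope, and between 16 mm below and 22 mm above it along the slope; its axis is within 8 degrees of the cradle's; the two spare pens are at rest (under 0.02 m/s) ((((x of pen_4 in the frame of cradle_4_seat between -0.016 and 0.022 m and y of pen_4 in the frame of cradle_4_seat between -0.006 and 0.006 m and z of pen_4 in the frame of cradle_4_seat between -0.006 and 0.006 m and angle between the x axis of pen_4 and the x axis of cradle_4_seat, either way round below 0.14 rad) and (x of pen_5 in the frame of cradle_5_seat between -0.016 and 0.022 m and y of pen_5 in the frame of cradle_5_seat between -0.006 and 0.006 m and z of pen_5 in the frame of cradle_5_seat between -0.006 and 0.006 m and angle between the x axis of pen_5 and the x axis of cradle_5_seat, either way round below 0.14 rad)) or ((x of pen_4 in the frame of cradle_5_seat between -0.016 and 0.022 m and y of pen_4 in the frame of cradle_5_seat between -0.006 and 0.006 m and z of pen_4 in the frame of cradle_5_seat between -0.006 and 0.006 m and angle between the x axis of pen_4 and the x axis of cradle_5_seat, either way round below 0.14 rad) and (x of pen_5 in the frame of cradle_4_seat between -0.016 and 0.022 m and y of pen_5 in the frame of cradle_4_seat between -0.006 and 0.006 m and z of pen_5 in the frame of cradle_4_seat between -0.006 and 0.006 m and angle between the x axis of pen_5 and the x axis of cradle_4_seat, either way round below 0.14 rad))) and x of pen_1 in the frame of cradle_1_seat between -0.016 and 0.022 m and y of pen_1 in the frame of cradle_1_seat between -0.006 and 0.006 m and z of pen_1 in the frame of cradle_1_seat between -0.006 and 0.006 m and angle between the x axis of pen_1 and the x axis of cradle_1_seat, either way round below 0.14 rad and x of pen_2 in the frame of cradle_2_seat between -0.016 and 0.022 m and y of pen_2 in the frame of cradle_2_seat between -0.006 and 0.006 m and z of pen_2 in the frame of cradle_2_seat between -0.006 and 0.006 m and angle between the x axis of pen_2 and the x axis of cradle_2_seat, either way round below 0.14 rad and x of pen_3 in the frame of cradle_3_seat between -0.016 and 0.022 m and y of pen_3 in the frame of cradle_3_seat between -0.006 and 0.006 m and z of pen_3 in the frame of cradle_3_seat between -0.006 and 0.006 m and angle between the x axis of pen_3 and the x axis of cradle_3_seat, either way round below 0.14 rad and linear speed of each of pen_4, pen_5 below 0.02 m/s); the robot touches nothing.
It fails at once if a pen that was already in its cradle is shifted by more than 20 mm (distance of any of pen_1, pen_2, pen_3 from where it was at the start of the episode above 0.02 m).
It fails at once if the ink bottle, loupe or abrasive block is shifted by more than 25 mm (distance of any of ink, loupe, abrasive from where it was at the start of the episode above 0.025 m).
It fails at once if a spare pen is dropped: it falls free of the fingers at more than 0.7 m/s (a fall of 25 mm) ((contact force between pen_4 and the fingers below 0.05 N and linear speed of pen_4 above 0.7 m/s) or (contact force between pen_5 and the fingers below 0.05 N and linear speed of pen_5 above 0.7 m/s)).
It also fails if it takes over 53 s, if anything falls off the work surface, if the arm or the gripper's body presses on something with over 40 N, if the wrist force passes 120 N, or if a joint passes its speed limit or range.

## Working session

There is one attempt and no reset: what is moved stays moved. The work goes in short steps, Python scripts to look and compute and a tool call to move; the robot and the scene stay as the last step left them, time stands still between calls to the robot, and variables do not carry over. Pictures are saved under pics/ and viewed, at most 10 in all, crops included, and the job is handed in when it is done.

Besides the shell and the picture viewer there is one more tool, called as name(argument=value, ...), one argument or row to a line, values as JSON. move_arm: Moves the arm, as the interface text tells. Its arguments: {"type":"object","properties":{"plan":{"type":"array"},"grip":{"type":"number"}},"required":["plan"]}

```bash
mkdir -p pics; cat > h.py <<'E'
from bench import ctrl
import numpy as np, cv2, json, pickle
from scipy.spatial.transform import Rotation as R
def rot(a):
    a=np.array(a,float)
    return a if a.shape==(3,3) else R.from_quat(np.r_[a[1:],a[0]]).as_matrix()
def snap(n,f):
    c=ctrl.camera(n); cv2.imwrite(f'pics/{f}.png',c['pixels'][:,:,::-1]); pickle.dump(c,open(f'pics/{f}.pkl','wb')); return c
def load(f): return pickle.load(open(f'pics/{f}.pkl','rb'))
def ray(c,u,v):
    return np.array(c['origin']),rot(c['attitude'])@np.array([(u-c['cx'])/c['fx'],(v-c['cy'])/c['fy'],1])
def onz(c,u,v,z):
    o,d=ray(c,u,v); return o+d*(z-o[2])/d[2]
def proj(c,p):
    q=rot(c['attitude']).T@(np.array(p)-c['origin']); return np.array([q[0]/q[2]*c['fx']+c['cx'],q[1]/q[2]*c['fy']+c['cy']])
E
python3 - <<'E'
from h import *
for n in['top','side']:
    c=snap(n,n+'0'); print(n,c['fx'],c['cx'],c['cy'],c['origin'],c['attitude'])
print(ctrl.get_obs())
E
```

```text
top 529.9340652973906 271.9821896387758 203.46483419569884 [ 0.3599026  -0.14813509  1.76424521] [ 0.0391178  -0.6975121   0.71503469 -0.02592418]
side 476.47119234536274 275.24693802167525 213.66853912467866 [0.41822287 0.91625296 0.84774499] [ 0.02088519 -0.03547268  0.88772832 -0.45852364]
{'time_s': 0.1, 'q': array([-1.49133014e+00,  1.81469021e-01,  1.60788793e+00, -4.91789876e-05,
        1.35381992e+00, -2.06290594e-01]), 'dq': array([-0.00108694, -0.00053469, -0.00221155,  0.00025922, -0.00078074,
       -0.00097175]), 'joint_efforts': array([-1.34210757e-05, -4.45878696e+01, -3.52236879e+01, -3.33000789e-04,
        4.12685709e-03, -1.30197046e-05]), 'eef_pos': array([ 0.16204985, -0.55117606,  0.23048268]), 'eef_rot': array([-7.92041302e-04,  9.89809168e-01,  1.42397973e-01,  2.62354235e-05]), 'wrist_force': array([ 1.1114157 , -0.15407786,  0.63785561]), 'torque': array([-0.00451285,  0.00552962, -0.02017713]), 'grasp_force': 0.0, 'opening': 0.9991300940082474}
```

View pics/top0.png

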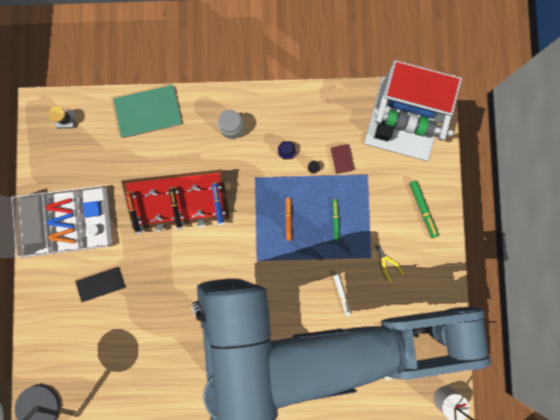

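View pics/side0.png

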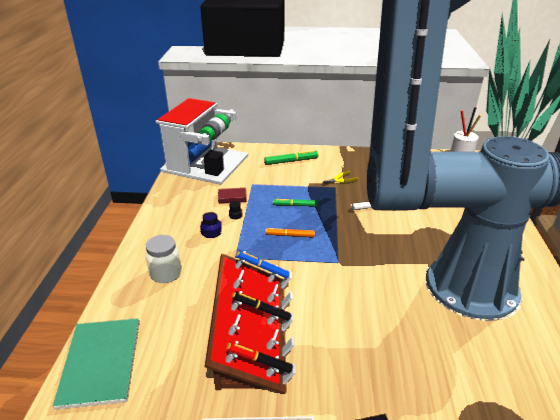

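The top view shows the rack around (177,201). Pens are in slots at about x = 136, 175 and 220, and the gaps at about 155 and 197 are empty. On the mat, the orange pen is at (289,218) and the small green pen at (337,218). The large green pen (424,209) and the white one (342,293) are the look-alikes. I'll enlarge both areas.

```bash
python3 - <<'E'
from h import *
c=load('top0')['pixels'][:,:,::-1]
a=cv2.resize(c[160:245,110:240],None,fx=6,fy=6,interpolation=cv2.INTER_CUBIC)
cv2.imwrite('pics/rack.png',a)
# pens by colour
hsv=cv2.cvtColor(np.ascontiguousarray(c),cv2.COLOR_BGR2HSV)
C=load('top0')
for n,lo,hi in[('or',(3,150,90),(18,255,255)),('gr',(45,120,50),(80,255,255))]:
    m=cv2.inRange(hsv,lo,hi); m[:180]=0;m[260:]=0;m[:,:260]=0;m[:,368:]=0
    p=np.argwhere(m)[:,::-1]; ce,sz,ang=cv2.minAreaRect(p.astype(np.float32)); b=cv2.boxPoints((ce,sz,ang))
    b=b[np.argsort(b[:,1])]; e0,e1=b[:2].mean(0),b[2:].mean(0)
    w0,w1=onz(C,*e0,.012),onz(C,*e1,.012)
    print(n,len(p),ce,sz,e0,e1,w0,w1,(w0+w1)/2,np.linalg.norm(w0-w1),np.degrees(np.arctan2(*(w0-w1)[1::-1])))
E
```

```text
or 180 (288.4091796875, 219.00274658203125) (40.072513580322266, 4.331345081329346) [287.8023  198.97568] [289.01605 239.02982] [ 0.53562792 -0.1702425   0.012     ] [ 0.40278382 -0.17070687  0.012     ] [ 0.46920587 -0.17047468  0.012     ] 0.13284492080032037 0.2002833144072252
gr 133 (335.392333984375, 220.06153869628906) (39.9938850402832, 5.325121879577637) [334.2831  200.09538] [336.50156 240.0277 ] [ 0.52791082 -0.32413117  0.012     ] [ 0.395695   -0.32683992  0.012     ] [ 0.46180291 -0.32548554  0.012     ] 0.13224356856266584 1.1736715833322318
```

View pics/rack.png

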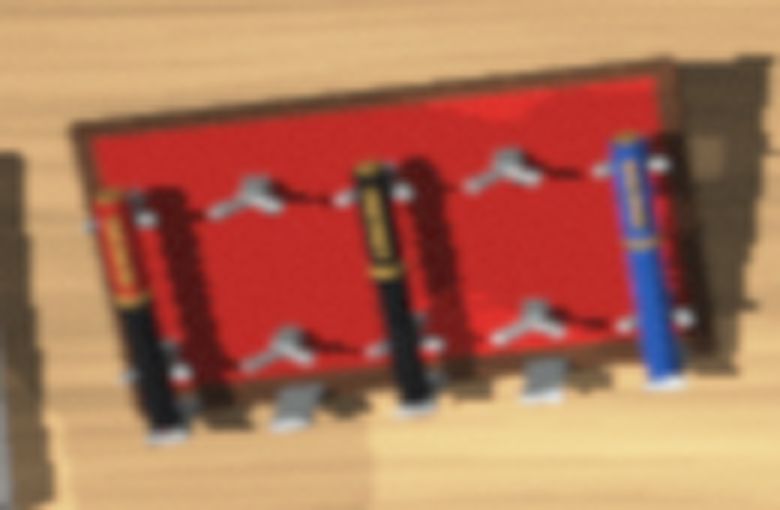

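The crop shows empty cradles 2 and 4 from the left. The upper saddle tips are at about (213,216)/(277,210) and (468,188)/(537,183), and the lower tips at about (247,368)/(312,360) and (500,340)/(562,330). I'll fit the rack pose to these points.

```bash
cat >> h.py <<'E'
c30,s30=np.cos(np.pi/6),np.sin(np.pi/6)
def rk(P,s,y,h):  # P=(x,y,yaw); slope coords -> world
    x=s*c30-h*s30; z=.056+s*s30+h*c30
    return np.array([P[0]+x*np.cos(P[2])-y*np.sin(P[2]),P[1]+x*np.sin(P[2])+y*np.cos(P[2]),z])
E
python3 - <<'E'
from h import *
from scipy.optimize import least_squares
C=load('top0')
T=[]
for (u,v),k in zip([(213,216),(277,210),(468,188),(537,183),(247,368),(312,360),(500,340),(562,330)],range(8)):
    s=.045 if k<4 else -.045
    yc=.068 if k%4<2 else -.068
    yy=yc+(.0175 if k%2==0 else -.0175)
    T.append((u/6+110-.4,v/6+160-.4,s,yy,.038+.001))
B=[(75,127,.088,.163),(668,62,.088,-.163)]
def f(p,full=False):
    r=[(proj(C,rk(p,s+p[3],y,h))-(u,v)) for u,v,s,y,h in T]
    r+=[(proj(C,rk(p,s,y,0))-(u/6+109.6,v/6+159.6)) for u,v,s,y in B]
    return np.array(r) if full else np.ravel(r)
o=least_squares(f,[.5,.17,.1,0],loss='soft_l1'); print(o.x,'\n',f(o.x,True).round(2))
for j in(.068,-.068): print(rk(o.x,o.x[3],j,.038))
# white pens ends check: projected seated pen ends (crop px)
for j in(.136,0,-.136): print([((proj(C,rk(o.x,o.x[3]+s,j,.038))-(109.6,159.6))*6).round() for s in(-.076,.064)])
S=load('side0'); a=S['pixels'][230:400,180:310,::-1].copy()
a=cv2.resize(a,None,fx=4,fy=4,interpolation=cv2.INTER_CUBIC)[:600]
for j in(.068,-.068):
  for s in(.045,-.045):
    for y in(.0175,-.0175):
      q=(proj(S,rk(o.x,o.x[3]+s,j+y,.039))-(180,230))*4; cv2.circle(a,tuple(int(t) for t in q),4,(255,0,255),1)
cv2.imwrite('pics/sidefit.png',a)
E
```

```text
[ 5.35987156e-01  1.93320459e-01  8.37582330e-02 -2.14361168e-04] 
 [[-0.04 -0.05]
 [ 0.31 -0.26]
 [ 0.3  -0.09]
 [-0.16 -0.47]
 [-0.04  0.02]
 [-0.1   0.18]
 [-0.31  0.11]
 [ 0.16  0.59]
 [-1.71  0.18]
 [ 1.11 -0.19]]
[0.51117987 0.259477   0.08880178]
[0.52255767 0.12395377 0.08880178]
[array([166., 428.]), array([110., 192.])]
[array([415., 401.]), array([368., 164.])]
[array([665., 374.]), array([626., 136.])]
```

View pics/sidefit.png

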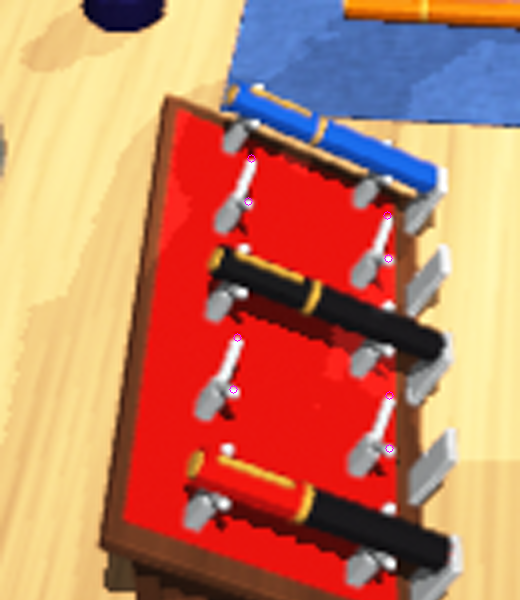

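The rack fit is good: residuals are under 2 mm on the tips and the side view agrees. The rack is at (0.536, 0.193) with yaw 0.084. Next I move above the orange pen.

move_arm(
  plan=[0.7,0.8,0,0,0,0,1.6,1.9,0,0,0,-0.05,2.7,3.2,-0.2,0,0,-0.12,3.8,4.6,-0.6,0,0,-0.2,4.8,5.9,-1.0,0,0,-0.26,5.6,6.9,-1.3,0,0,-0.283,6.0,7.45,-1.5,0,0,-0.283,6.14,7.62,-1.6,0,0,-0.283,6.14,7.62,-1.6,0,0,-0.283],
  grip=50,
)

```text
time_s: 1.23
eef_pos: [0.4696, -0.1668, 0.1496]
eef_rot: [-0.001, 1.0, 0.004, -0.001]
wrist_force: [0.4, -0.8, 0.4]
opening: 0.586
grasp_force: 0.0
```

```bash
python3 - <<'E'
from h import *
c=snap('wrist','w1'); o=ctrl.get_obs(); print(o['time_s'],o['eef_pos'],o['eef_rot'],o['opening'],c['origin'])
hsv=cv2.cvtColor(c['pixels'],cv2.COLOR_RGB2HSV)
for n,lo,hi in[('or',(3,150,90),(18,255,255)),('gr',(45,120,50),(80,255,255))]:
    m=cv2.inRange(hsv,lo,hi); k,l,st,_=cv2.connectedComponentsWithStats(m)
    for i in range(1,k):
        if st[i,4]<300: continue
        ce,sz,ang=cv2.minAreaRect(np.argwhere(l==i)[:,::-1].astype(np.float32)); b=cv2.boxPoints((ce,sz,ang))
        w=np.array([onz(c,*q,.014) for q in b]); print(n,st[i],w.mean(0),np.linalg.norm(np.diff(w,axis=0),axis=1),w[:,:2].round(3).tolist())
E
```

```text
1.275 [ 0.46948123 -0.16789687  0.14999616] [-8.50530995e-04  9.99993483e-01  3.38352505e-03 -9.28364990e-04] 0.5850270312997478 [ 0.5406477  -0.167181    0.29156404]
or [ 267  107   26   78 1509] [ 0.51096469 -0.17124359  0.014     ] [0.056453   0.01753388 0.0564624 ] [[0.483, -0.162], [0.539, -0.163], [0.539, -0.18], [0.483, -0.18]]
or [ 266  187   25   97 2117] [ 0.43990065 -0.17058049  0.014     ] [0.08114818 0.0176948  0.08116427] [[0.399, -0.161], [0.481, -0.162], [0.48, -0.18], [0.399, -0.18]]
gr [ 466  121   40   75 1750] [ 0.50362868 -0.32452834  0.014     ] [0.05625096 0.02208152 0.05661979] [[0.477, -0.314], [0.533, -0.313], [0.53, -0.335], [0.474, -0.337]]
gr [ 453  198   40   97 2519] [ 0.43148866 -0.32575435  0.014     ] [0.08089358 0.0220395  0.08142354] [[0.393, -0.315], [0.474, -0.314], [0.471, -0.336], [0.389, -0.339]]
```

View pics/w1.png

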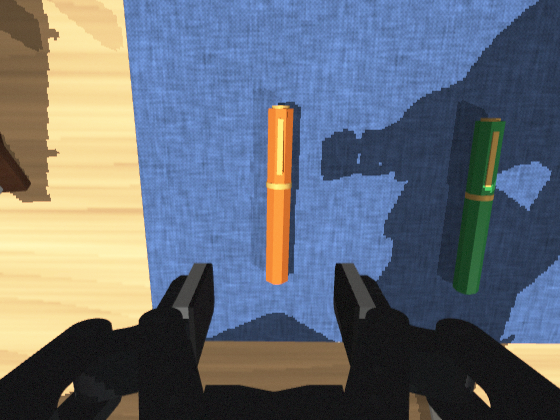

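The wrist view shows the orange pen at x 0.399–0.540 and y −0.171, 141 mm long as it should be, midway between the fingers. The green pen is centred at (0.461, −0.325) with yaw about 1.3°. I'll go down to grasp the orange one.

move_arm(
  plan=[0,0,-0.6,0,0,-0.01,0,0,-1.4,0,0,-0.01,0,0,-2.1,0,0,-0.01,0,0,-2.6,0,0,-0.01,0,0,-2.8,0,0,-0.01,0,0,-2.9,0,0,-0.01,0,0,-2.9,0,0,-0.01,0,0,-2.9,0,0,-0.01],
)

```text
time_s: 2.28
eef_pos: [0.4698, -0.1712, 0.0072]
eef_rot: [0.0, 1.0, -0.004, 0.001]
wrist_force: [0.3, 0.2, 0.1]
opening: 0.586
grasp_force: 0.0
```

move_arm(
  plan=[0,0,0,0,0,0,0,0,0,0,0,0,0,0,0,0,0,0,0,0,0,0,0,0,0,0,0,0,0,0,0,0,0,0,0,0],
  grip=10,
)

```text
time_s: 3.02
eef_pos: [0.4695, -0.1709, 0.007]
eef_rot: [0.0, 1.0, -0.004, 0.0]
wrist_force: [-1.2, 0.8, 5.5]
opening: 0.187
grasp_force: 58.9
```

```bash
cat >> h.py <<'E'
RK=[.536,.1933,.0838]
def tgt(j,s,up,d,off=0):  # TCP pose: pen mid at cradle row y=j, slope s, raised 'up' off the seat; pen d behind TCP, off = pen mid along tool x
    Rr=R.from_euler('z',RK[2]).as_matrix()
    X=Rr@[c30,0,s30]; Z=Rr@[s30,0,-c30]; Y=np.cross(Z,X)
    return rk(RK,s,j,.038+up)+Z*d-X*off, np.c_[X,Y,Z]
def cur():
    o=ctrl.get_obs(); return o['eef_pos'],rot(o['eef_rot'])
def delta(a,b):
    return ((b[0]-a[0])/.05).round(2),R.from_matrix(b[1]@a[1].T).as_rotvec().round(3)
E
python3 - <<'E'
from h import *
c=cur(); print(c[0]); h=tgt(-.068,.002,.06,.005); s=tgt(-.068,.002,0,.005)
print(h[0],s[0],delta(c,h),delta(h,s))
E
```

```text
[ 0.46951439 -0.1708897   0.00698374]
[0.49708088 0.12179146 0.13754036] [0.52697561 0.12430252 0.08557884] (array([0.55, 5.85, 2.61]), array([ 0.021, -0.523,  0.089])) (array([ 0.6 ,  0.05, -1.04]), array([0., 0., 0.]))
```

move_arm(
  plan=[0,0,0.2,0,0,0,0,0,0.7,0,0,0,0,0,1.4,0,0,0,0,0,2.1,0,0,0,0,0,2.8,0,0,0,0,0,3.3,0,0,0,0,0,3.6,0,0,0,0,0,3.6,0,0,0],
)

```text
time_s: 4.03
eef_pos: [0.4696, -0.171, 0.1872]
eef_rot: [0.001, 1.0, -0.004, 0.001]
wrist_force: [0.0, 0.2, -1.0]
opening: 0.188
grasp_force: 58.8
```

```bash
python3 - <<'E'
from h import *
c=cur(); print(c[0],ctrl.get_obs()['grasp_force']); h=tgt(-.068,.002,.08,.005); s=tgt(-.068,.002,0,.005)
print(h[0],s[0],delta(c,h),delta(h,s))
E
```

```text
[ 0.46960688 -0.170969    0.18724276] 58.80893111228943
[0.48711597 0.12095444 0.15486087] [0.52697561 0.12430252 0.08557884] (array([ 0.35,  5.84, -0.65]), array([ 0.021, -0.522,  0.089])) (array([ 0.8 ,  0.07, -1.39]), array([0., 0., 0.]))
```

move_arm(
  plan=[0.0,0.4,0,0,0,0,0.05,1.1,0,0.003,-0.08,0.01,0.1,1.9,0,0.006,-0.17,0.03,0.15,2.8,0,0.01,-0.26,0.045,0.2,3.7,0,0.014,-0.35,0.06,0.25,4.5,0,0.018,-0.44,0.075,0.3,5.2,-0.1,0.021,-0.5,0.085,0.35,5.65,-0.4,0.021,-0.522,0.089,0.35,5.84,-0.65,0.021,-0.522,0.089,0.35,5.84,-0.65,0.021,-0.522,0.089],
)

```text
time_s: 5.28
eef_pos: [0.4841, 0.1228, 0.1511]
eef_rot: [-0.012, 0.966, 0.042, 0.255]
wrist_force: [-0.4, 0.5, -0.9]
opening: 0.186
grasp_force: 58.8
```

```bash
python3 - <<'E'
from h import *
c=snap('side','s1'); snap('wrist','w2'); t=snap('top','t1')
cc=cur(); s=tgt(-.068,.002,0,.005); print(cc[0],delta(cc,s),delta(cc,tgt(-.068,.002,.08,.005)),ctrl.get_obs()['q'])
# predicted pen ends in the wrist/side pictures
for up in(.08,): print([proj(c,rk(RK,.002+k,-.068,.038+up)).round() for k in(-.07,.07)])
a=np.hstack([cv2.resize(c['pixels'][120:330,180:380,::-1],None,fx=2,fy=2),cv2.resize(load('w2')['pixels'][:,:,::-1],None,fx=.7,fy=.7)[:420] if 0 else cv2.copyMakeBorder(cv2.resize(load('w2')['pixels'][:,:,::-1],(400,300)),60,60,0,0,0)])
cv2.imwrite('pics/v2.png',a)
E
```

```text
[0.48645561 0.12133332 0.1537475 ] (array([ 0.81,  0.06, -1.36]), array([-0.001, -0.002, -0.   ])) (array([ 0.01, -0.01,  0.02]), array([-0.001, -0.002, -0.   ])) [-0.03112201 -0.21609979  2.26158003  0.1067179   0.57987471  1.38199142]
[array([303., 271.]), array([248., 247.])]
```

View pics/v2.png

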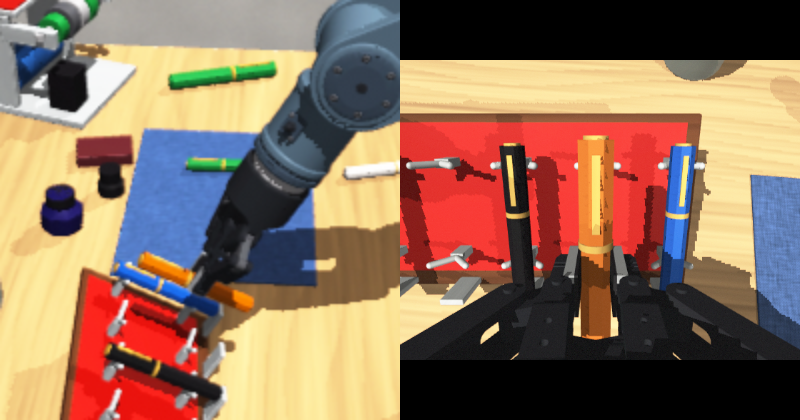

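The pen is held straight over the empty cradle, and its ends in the side view are within a few pixels of the prediction. I'll lower it along the slope normal.

move_arm(
  plan=[0.1,0.01,-0.17,0,0,0,0.25,0.02,-0.42,0,0,0,0.4,0.03,-0.67,0,0,0,0.55,0.04,-0.92,0,0,0,0.66,0.05,-1.1,0,0,0,0.71,0.06,-1.2,0,0,0,0.71,0.06,-1.2,0,0,0,0.71,0.06,-1.2,0,0,0],
)

```text
time_s: 6.42
eef_pos: [0.5222, 0.1243, 0.0941]
eef_rot: [-0.011, 0.965, 0.041, 0.258]
wrist_force: [0.5, 0.2, -0.4]
opening: 0.186
grasp_force: 58.8
```

```bash
python3 - <<'E'
from h import *
c=snap('wrist','w3'); s0=snap('side','s3'); cc=cur(); s=tgt(-.068,.002,0,.005); print(cc[0],delta(cc,s),ctrl.get_obs()['wrist_force'])
a=np.hstack([cv2.resize(s0['pixels'][220:320,200:310,::-1],(462,420),interpolation=cv2.INTER_CUBIC),cv2.resize(c['pixels'][100:400,160:400,::-1],(336,420))])
cv2.imwrite('pics/v3.png',a)
E
```

```text
[0.52230183 0.12435529 0.09429732] (array([ 0.09, -0.  , -0.17]), array([-0.001, -0.001, -0.   ])) [-0.62577499 -0.61177167  0.06217415]
```

View pics/v3.png

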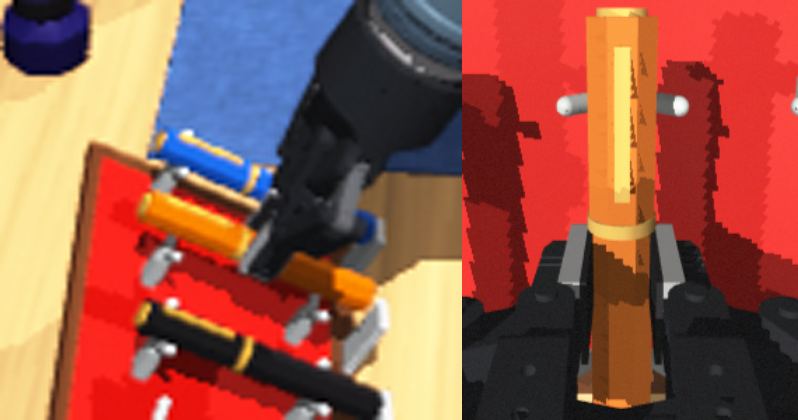

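The pen is centred between the saddle tips (558 and 690, pen at 622), about 10 mm above the seat. I'll finish the descent slowly.

move_arm(
  plan=[0.03,0,-0.05,0,0,0,0.055,0,-0.095,0,0,0,0.07,0,-0.12,0,0,0,0.08,0,-0.14,0,0,0,0.08,0,-0.14,0,0,0,0.08,0,-0.14,0,0,0],
)

```text
time_s: 7.28
eef_pos: [0.5262, 0.1243, 0.0868]
eef_rot: [-0.011, 0.965, 0.04, 0.258]
wrist_force: [0.5, 0.8, -1.5]
opening: 0.19
grasp_force: 58.8
```

move_arm(
  plan=[0.01,0,-0.017,0,0,0,0.015,0,-0.026,0,0,0,0.015,0,-0.026,0,0,0],
)

```text
time_s: 7.65
eef_pos: [0.5268, 0.1243, 0.0854]
eef_rot: [-0.011, 0.965, 0.041, 0.258]
wrist_force: [0.0, 0.1, 0.6]
opening: 0.187
grasp_force: 58.8
```

move_arm(
  plan=[0.01,0,-0.017,0,0,0,0.015,0,-0.026,0,0,0,0.015,0,-0.026,0,0,0],
)

```text
time_s: 8.02
eef_pos: [0.5277, 0.1244, 0.0844]
eef_rot: [-0.011, 0.965, 0.041, 0.258]
wrist_force: [-3.4, -0.8, 4.0]
opening: 0.186
grasp_force: 59.5
```

I have contact, about 5 N along the slope normal. I'll release.

move_arm(
  plan=[0,0,0,0,0,0,0,0,0,0,0,0,0,0,0,0,0,0,0,0,0,0,0,0],
  grip=38,
)

```text
time_s: 8.52
eef_pos: [0.5276, 0.1243, 0.0841]
eef_rot: [-0.011, 0.965, 0.04, 0.258]
wrist_force: [1.6, -0.3, 0.1]
opening: 0.442
grasp_force: 0.0
```

move_arm(
  plan=[-0.05,0,0.08,0,0,0,-0.18,-0.01,0.3,0,0,0,-0.4,-0.03,0.7,0,0,0,-0.65,-0.05,1.13,0,0,0,-0.9,-0.07,1.56,0,0,0,-1.1,-0.08,1.9,0,0,0,-1.2,-0.09,2.1,0,0,0,-1.2,-0.09,2.1,0,0,0],
)

```text
time_s: 9.52
eef_pos: [0.468, 0.1198, 0.1901]
eef_rot: [-0.011, 0.965, 0.041, 0.259]
wrist_force: [1.2, -0.5, -0.4]
opening: 0.442
grasp_force: 0.0
```

```bash
python3 - <<'E'
from h import *
c=snap('wrist','w4'); s0=snap('side','s4')
print([proj(s0,rk(RK,-.005+k,-.068,.038)).round() for k in(-.07,.07)])
a=np.hstack([cv2.resize(s0['pixels'][220:320,200:310,::-1],(462,420),interpolation=cv2.INTER_CUBIC),cv2.resize(c['pixels'][0:400,130:450,::-1],(336,420))])
cv2.imwrite('pics/v4.png',a)
cc=cur(); q=R.from_euler('z',.023).as_matrix()@np.diag([1,-1,-1.])
print(cc[0],delta(cc,(np.array([.4612,-.3252,.187]),q)),ctrl.get_obs()['opening'])
E
```

```text
[array([288., 294.]), array([234., 272.])]
[0.46755765 0.11979312 0.18877874] (array([-0.13, -8.9 , -0.04]), array([-0.029,  0.521, -0.059])) 0.44793216704963174
```

View pics/v4.png

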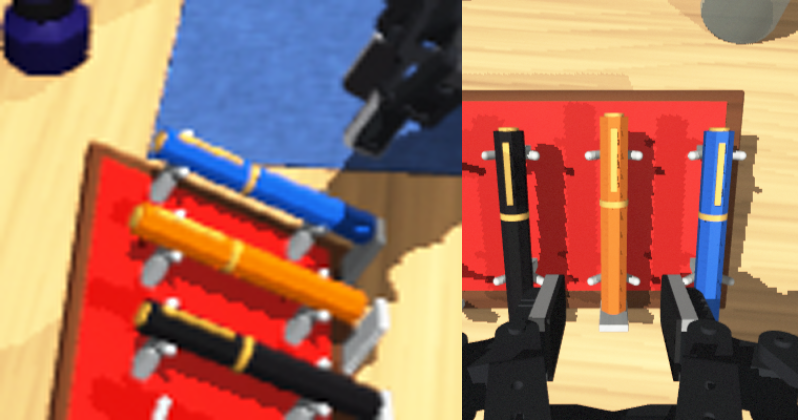

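The orange pen lies on both saddles, centred between the tips and just above its stop. Next is the green pen.

move_arm(
  plan=[0,-0.5,0.1,0,0,0,0,-1.5,0.1,-0.003,0.05,-0.006,-0.05,-2.6,0.1,-0.007,0.13,-0.015,-0.05,-3.8,0.1,-0.012,0.22,-0.025,-0.1,-5.0,0,-0.017,0.31,-0.035,-0.1,-6.2,-0.1,-0.022,0.4,-0.045,-0.1,-7.3,-0.3,-0.026,0.47,-0.053,-0.13,-8.2,-0.5,-0.029,0.521,-0.059,-0.13,-8.7,-0.7,-0.029,0.521,-0.059,-0.13,-8.9,-0.8,-0.029,0.521,-0.059],
  grip=50,
)

```text
time_s: 10.88
eef_pos: [0.4604, -0.326, 0.1468]
eef_rot: [-0.001, 1.0, 0.011, -0.001]
wrist_force: [-0.5, 0.6, 1.0]
opening: 0.585
grasp_force: 0.0
```

move_arm(
  plan=[0,0,0,0,0,0,0,0,0,0,0,0],
)

```text
time_s: 11.12
eef_pos: [0.4612, -0.3242, 0.1493]
eef_rot: [-0.0, 1.0, 0.012, 0.0]
wrist_force: [0.7, 0.1, 0.4]
opening: 0.583
grasp_force: 0.0
```

```bash
python3 - <<'E'
from h import *
c=snap('wrist','w5'); hsv=cv2.cvtColor(c['pixels'],cv2.COLOR_RGB2HSV)
m=cv2.inRange(hsv,(45,120,30),(80,255,255)); k,l,st,_=cv2.connectedComponentsWithStats(m)
for i in range(1,k):
    if st[i,4]<300: continue
    b=cv2.boxPoints(cv2.minAreaRect(np.argwhere(l==i)[:,::-1].astype(np.float32)))
    w=np.array([onz(c,*q,.014) for q in b]); print(st[i],w.mean(0),w[:,:2].round(3).tolist())
cc=cur(); q=R.from_euler('z',.023).as_matrix()@np.diag([1,-1,-1.])
print(cc[0],delta(cc,(np.array([.4612,-.3252,.006]),q)))
E
```

```text
[ 264  108   26   75 1499] [ 0.50340875 -0.32588698  0.014     ] [[0.53, -0.316], [0.531, -0.334], [0.477, -0.336], [0.476, -0.317]]
[ 264  188   24   97 2188] [ 0.43122802 -0.32695798  0.014     ] [[0.471, -0.317], [0.472, -0.335], [0.391, -0.337], [0.391, -0.318]]
[ 0.4613965  -0.32418771  0.1495511 ] (array([-0.  , -0.02, -2.87]), array([ 0.   ,  0.001, -0.002]))
```

move_arm(
  plan=[0,-0.04,-0.6,0,0,0,0,-0.04,-1.4,0,0,0,0,-0.04,-2.1,0,0,0,0,-0.04,-2.6,0,0,0,0,-0.04,-2.8,0,0,0,0,-0.04,-2.86,0,0,0,0,-0.04,-2.86,0,0,0,0,-0.04,-2.86,0,0,0],
)

```text
time_s: 12.18
eef_pos: [0.4618, -0.3278, 0.0074]
eef_rot: [0.001, 1.0, 0.012, 0.001]
wrist_force: [0.3, 0.3, 0.9]
opening: 0.584
grasp_force: 0.0
```

move_arm(
  plan=[0,0,0,0,0,0,0,0,0,0,0,0,0,0,0,0,0,0,0,0,0,0,0,0,0,0,0,0,0,0,0,0,0,0,0,0],
  grip=10,
)

```text
time_s: 12.92
eef_pos: [0.4614, -0.3275, 0.0068]
eef_rot: [0.0, 1.0, 0.012, 0.0]
wrist_force: [-1.2, 0.8, 5.2]
opening: 0.186
grasp_force: 59.0
```

move_arm(
  plan=[0,0,0.2,0,0,0,0,0,0.7,0,0,0,0,0,1.4,0,0,0,0,0,2.1,0,0,0,0,0,2.8,0,0,0,0,0,3.4,0,0,0,0,0,3.8,0,0,0,0,0,3.8,0,0,0,0,0,3.8,0,0,0],
)

```text
time_s: 14.05
eef_pos: [0.4607, -0.3267, 0.1953]
eef_rot: [-0.001, 1.0, 0.012, -0.0]
wrist_force: [1.0, 0.5, 0.3]
opening: 0.183
grasp_force: 58.7
```

```bash
python3 - <<'E'
from h import *
c=cur(); print(c[0]); h=tgt(.068,.002,.1,.005); s=tgt(.068,.002,0,.005)
print(h[0],s[0],delta(c,h),delta(h,s))
E
```

```text
[ 0.46067497 -0.32669156  0.19526535]
[0.4657676  0.25564017 0.17218138] [0.51559214 0.25982527 0.08557884] (array([ 0.1 , 11.65, -0.46]), array([ 0.027, -0.523,  0.059])) (array([ 1.  ,  0.08, -1.73]), array([0., 0., 0.]))
```

move_arm(
  plan=[0,0.3,0,0,0,0,0,0.9,0,0,0,0,0,1.8,0,0,0,0,0,2.8,0,0,0,0,0,3.8,0,0,0,0,0,4.7,0,0,0,0,0,5.4,0,0,0,0,0,5.8,0,0,0,0,0,5.8,0,0,0],
)

```text
schema error: expected a multiple of 6 numbers
```

move_arm(
  plan=[0,0.4,0,0,-0.02,0,0,1.1,0,0.004,-0.1,0.01,0.05,1.9,0,0.008,-0.18,0.02,0.05,2.8,0,0.013,-0.27,0.03,0.1,3.7,0,0.018,-0.36,0.04,0.1,4.5,-0.05,0.023,-0.44,0.05,0.1,5.2,-0.2,0.027,-0.5,0.056,0.1,5.65,-0.4,0.027,-0.523,0.059,0.1,5.85,-0.46,0.027,-0.523,0.059,0.1,5.85,-0.46,0.027,-0.523,0.059],
)

```text
time_s: 15.3
eef_pos: [0.466, -0.0343, 0.1727]
eef_rot: [-0.011, 0.965, 0.041, 0.258]
wrist_force: [0.8, 0.6, -1.2]
opening: 0.187
grasp_force: 58.7
```

move_arm(
  plan=[0,0,0,0,0,0,0,0,0,0,0,0],
)

```text
time_s: 15.55
eef_pos: [0.4666, -0.0356, 0.1736]
eef_rot: [-0.01, 0.965, 0.04, 0.259]
wrist_force: [0.5, -0.3, 0.2]
opening: 0.188
grasp_force: 58.7
```

```bash
python3 - <<'E'
from h import *
c=cur(); print(c[0],delta(c,tgt(.068,.002,.01,.005)),delta(c,tgt(.068,.002,0,.005)))
E
```

```text
[ 0.46656988 -0.03555495  0.17362559] (array([ 0.88,  5.9 , -1.59]), array([0.001, 0.001, 0.001])) (array([ 0.98,  5.91, -1.76]), array([0.001, 0.001, 0.001]))
```

The first call was malformed and refused. The second one ran, so the tool is already tilted and sits halfway at a safe height. I'll carry on across the rack.

move_arm(
  plan=[0,0.4,0.1,0,0,0,0,1.1,0.1,0,0,0,0,2.0,0.1,0,0,0,0,3.0,0.1,0,0,0,0,4.0,0.1,0,0,0,0,4.8,0.1,0,0,0,0,5.4,0.05,0,0,0,0,5.75,0,0,0,0,0,5.82,0,0,0,0,0,5.82,0,0,0,0],
)

```text
time_s: 16.8
eef_pos: [0.4663, 0.2559, 0.1731]
eef_rot: [-0.01, 0.965, 0.04, 0.259]
wrist_force: [-0.2, 0.3, -1.3]
opening: 0.191
grasp_force: 58.8
```

move_arm(
  plan=[0,0,0,0,0,0,0,0,0,0,0,0],
)

```text
time_s: 17.05
eef_pos: [0.4664, 0.2556, 0.1734]
eef_rot: [-0.01, 0.965, 0.04, 0.259]
wrist_force: [1.1, -0.1, -0.9]
opening: 0.186
grasp_force: 58.8
```

```bash
python3 - <<'E'
from h import *
c=cur(); print(c[0],delta(c,tgt(.068,.002,.01,.005)),delta(c,tgt(.068,.002,0,.005)))
E
```

```text
[0.46635966 0.25558882 0.17336894] (array([ 0.89,  0.08, -1.58]), array([0.001, 0.001, 0.001])) (array([ 0.98,  0.08, -1.76]), array([0.001, 0.001, 0.001]))
```

move_arm(
  plan=[0.1,0.01,-0.18,0,0,0,0.25,0.02,-0.44,0,0,0,0.42,0.04,-0.75,0,0,0,0.6,0.05,-1.06,0,0,0,0.75,0.07,-1.33,0,0,0,0.85,0.08,-1.5,0,0,0,0.88,0.08,-1.57,0,0,0,0.88,0.08,-1.57,0,0,0,0.88,0.08,-1.57,0,0,0],
)

```text
time_s: 18.18
eef_pos: [0.5103, 0.2605, 0.0952]
eef_rot: [-0.01, 0.965, 0.041, 0.259]
wrist_force: [1.0, 0.3, -0.2]
opening: 0.187
grasp_force: 58.8
```

```bash
python3 - <<'E'
from h import *
c=snap('wrist','w6'); s0=snap('side','s6'); cc=cur(); print(cc[0],delta(cc,tgt(.068,.002,0,.005)),ctrl.get_obs()['wrist_force'])
a=np.hstack([cv2.resize(s0['pixels'][260:360,200:310,::-1],(462,420),interpolation=cv2.INTER_CUBIC),cv2.resize(c['pixels'][100:400,160:400,::-1],(336,420))])
cv2.imwrite('pics/v6.png',a)
E
```

```text
[0.51032142 0.26049417 0.09531502] (array([ 0.11, -0.01, -0.19]), array([0.001, 0.002, 0.   ])) [-0.6039564  -0.57714752 -0.8633482 ]
```

View pics/v6.png

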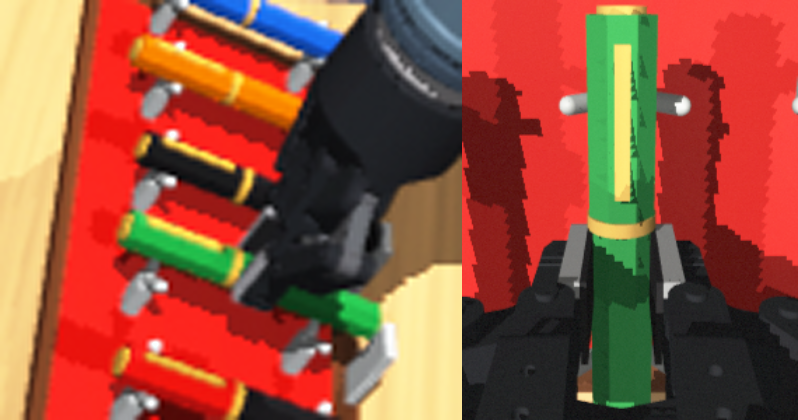

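The green pen is centred between the tips (560 and 691, pen at 622), about 11 mm above the seat. I'll finish slowly.

move_arm(
  plan=[0.03,0,-0.05,0,0,0,0.06,-0.01,-0.105,0,0,0,0.085,-0.01,-0.145,0,0,0,0.095,-0.01,-0.165,0,0,0,0.1,-0.01,-0.175,0,0,0,0.1,-0.01,-0.175,0,0,0,0.1,-0.01,-0.175,0,0,0],
)

```text
time_s: 19.15
eef_pos: [0.5151, 0.2598, 0.086]
eef_rot: [-0.01, 0.965, 0.041, 0.259]
wrist_force: [0.1, -0.7, -0.1]
opening: 0.188
grasp_force: 58.8
```

move_arm(
  plan=[0.01,0,-0.017,0,0,0,0.018,0,-0.03,0,0,0,0.018,0,-0.03,0,0,0],
)

```text
time_s: 19.52
eef_pos: [0.5161, 0.2598, 0.0845]
eef_rot: [-0.01, 0.965, 0.041, 0.259]
wrist_force: [-0.4, -0.1, 0.2]
opening: 0.189
grasp_force: 58.9
```

move_arm(
  plan=[0.01,0,-0.017,0,0,0,0.013,0,-0.022,0,0,0,0.013,0,-0.022,0,0,0],
)

```text
time_s: 19.9
eef_pos: [0.5166, 0.26, 0.0839]
eef_rot: [-0.01, 0.965, 0.041, 0.259]
wrist_force: [-7.5, -0.5, 8.5]
opening: 0.187
grasp_force: 60.2
```

I have contact (about 11 N), so I'll release and retreat.

move_arm(
  plan=[0,0,0,0,0,0,0,0,0,0,0,0,0,0,0,0,0,0,0,0,0,0,0,0],
  grip=38,
)

```text
time_s: 20.4
eef_pos: [0.5167, 0.2597, 0.0832]
eef_rot: [-0.01, 0.965, 0.04, 0.259]
wrist_force: [-0.4, 0.6, -0.4]
opening: 0.446
grasp_force: 0.0
```

move_arm(
  plan=[-0.05,0,0.08,0,0,0,-0.18,-0.01,0.3,0,0,0,-0.4,-0.03,0.7,0,0,0,-0.65,-0.05,1.13,0,0,0,-0.9,-0.07,1.56,0,0,0,-1.1,-0.08,1.9,0,0,0,-1.3,-0.09,2.3,0,0,0,-1.4,-0.09,2.5,0,0,0,-1.4,-0.09,2.5,0,0,0],
)

```text
time_s: 21.52
eef_pos: [0.4469, 0.2556, 0.2096]
eef_rot: [-0.011, 0.965, 0.041, 0.26]
wrist_force: [0.3, -0.2, -0.4]
opening: 0.445
grasp_force: 0.0
```

```bash
python3 - <<'E'
from h import *
c=snap('wrist','w7'); s0=snap('side','s7')
a=np.hstack([cv2.resize(s0['pixels'][240:390,190:310,::-1],(384,480),interpolation=cv2.INTER_CUBIC),cv2.resize(c['pixels'][0:420,100:460,::-1],(411,480))])
cv2.imwrite('pics/v7.png',a)
E
```

```text
(no output)
```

View pics/v7.png

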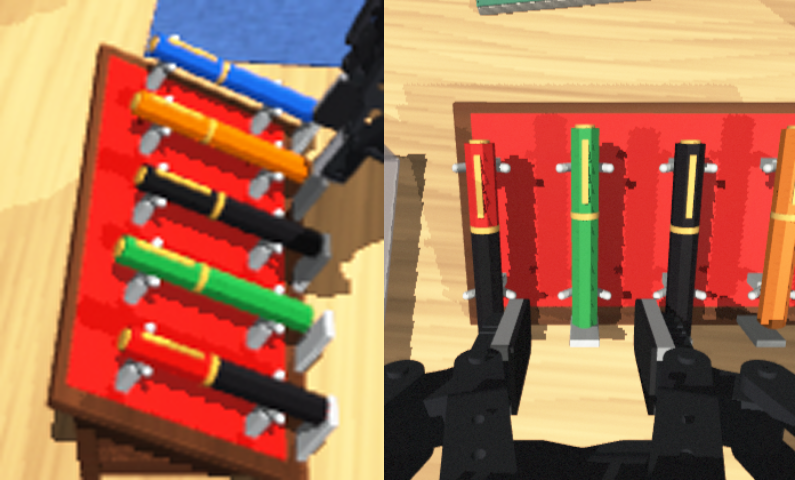

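All five cradles hold a pen, the green and orange ones are centred on their saddles, and the gripper is clear. I'm handing the job in.

```bash
python3 -c "
from bench import ctrl
print(ctrl.hand_in())"
```

```text
the job is handed in; nothing more can be done
None
```

I laid the orange pen and the smaller green pen in the two empty cradles and handed the job in at about 21.6 s; the final pictures show both on their saddles with the other rack pens still in place, but the hand-in gave no verdict.

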